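# Stay the drying cabinet's door ajar

### The job

Air the model-drying cabinet: take the flat aluminium stay that is pivoted on its door by the upright post at its free end, lift and draw it so that the door swings open, and lower the middle one of its three large holes over the fixed pointed peg on the cabinet's top. Let go with the stay lying flat and the door held ajar.

Things in the scene. Friction and masses are not known exactly. Their poses are not given: they have to be found in the camera images.
- stay_post (a point): Upright dark steel post, 18 mm in diameter, 41 mm tall, on the free end of the stay (flat aluminium bar 270 x 40 x 5 mm, 0.14 kg, lying on the cabinet's top): grasp here. The point is 27 mm above the bar's underside. x runs along the bar from its eye to the post, z up. Raised 50 mm, eye end left down, the bar clears the peg. The round post can turn in the fingers. A bar without post is a spare.
- stay_hole (a point): Centre, at the underside, of the middle of the stay's three large holes (26 mm in diameter, 38 mm apart). It lies 70 mm from the post and 163 mm from the eye at the bar's other end: an 18 mm hole lying loosely on an 8 mm headed pin on the door, with 55 mm of room to rise; the bar swings and tilts about it. Axes as for the post.
- peg (a point): Fixed steel peg, at its foot on the cabinet's top: 10 mm in diameter, 14 mm tall, upper half tapering to a point. x points from the door to the cabinet's back, z up. The cabinet is of brown wood, 240 mm deep, 280 wide, 130 high, and does not move. A paint jar 50 mm tall also stands on its top, at least 140 mm from the peg.
- door (a joint): Angle of the cabinet's side-hinged door, rad: 0 closed (the start), growing as it swings out towards the robot. It turns easily, pulled along by the stay, and stays where it is left. With the middle hole on the peg it stands at about 0.49, give or take 0.1; with the neighbouring holes at about 0.3 and 0.7.

How it is judged:
By the outcome, as a careful person would: the job done as asked, in the order asked, and still so for the second after the job is handed in, with the robot touching nothing.
It also fails if it takes over 38 s, if anything falls off the work surface, if the arm or the gripper's body presses on something with over 40 N, if the wrist force passes 120 N, or if a joint passes its speed limit or range.

### The arm

A 6-joint arm with a two-finger parallel gripper is mounted at the origin on the work surface. World frame = base frame: x ahead of the robot, y to its left, z up, the work surface at z = 0. Lengths are in m, angles in rad, forces in N, time in s.
With the tool pointing down it reaches from about 0.425 to 0.925 m from the base axis. Payload 12.5 kg.
Tool frame: the origin (TCP) lies at the centre of the arm's flange, where the gripper is bolted on; the fingertips stand 173 mm ahead of it and the grasp point (between the pads) lies 155 mm ahead of it; z points along the fingers, y is the line along which they close (so a half turn about z gives the same grasp; the last joint's range is limited). The gripper opens to 85 mm and grips with 20 to 120 N. Pads are 22 mm wide; open, the fingers measure 114 mm over their backs; the gripper's body (76 mm by 85 mm) begins 54 mm behind the grasp point. The pads swing forward as they close: fully open they stand 13 mm farther back than shut.
Start: joints at [1.122, 0.491, 1.559, -0, 1.092, -0.106], TCP at [0.21, 0.589, 0.405] pointing down, gripper open.
Joint ranges: [-3.1, 3.1], [-0.84, 2.19], [0.05, 2.79], [-1.13, 4.28], [0.06, 2.93], [-2.69, 2.69]. Speed limits (rad/s): [2.22, 2.22, 2.79, 3.14, 3.14, 3.14].

### API

Orientations are given as a unit quaternion [x, y, z, w].
In Python, from station import robot gives the robot as it stands. The module is installed in compiled form; this text tells all that it offers.
- The arm moves only by the tool play_rows, never from a script. Its argument "plan" is a list of rows, each a list of 4 numbers: the shift along the tool's x, y, z in mm, then the turn about the tool's z in rad. In form: [[x, y, z, yaw], ...]. A call has 1 to 5 rows; each row shifts and turns the commanded pose from where the row before left it, along the tool's axes as they then stand; what a row does not reach is not made up. A row lasts 1/10 s, in which the tool goes at most 50 mm and 8.59 degrees, less where a joint would pass 70% of its speed; a pose out of reach is approached as far as the arm can. A call with a gripper value outside its range is refused whole. "claw" is the opening, from 0 (shut) to 1 (fully open), set as the call begins (left out, the last holds). The fingers move at their own pace and stop on an object; the grip force is fixed at half the most. Time passes only in rows, so rows that do not move let the fingers close. It gives the time, the measured TCP pose, the force, the opening and the grip force at its end, in the units of the state.
- robot.read_state(): the state, without advancing time (a new reading comes with each control period).
- robot.grab_frame(name): name is "scene" or "top" or "wrist"; returns the picture (400x640x3 uint8, red, green, blue); there is no depth.
- robot.camera_info(name): a dict with "fx", "fy", "cx", "cy" (pixels), "k1" (the pictures are not rectified: a ray, as slopes to the right and down, at radius r is drawn at 1 + k1 r^2 times it, then the intrinsics apply), "rvec" (rotation vector, rad) and "tvec" (3), from world to camera coordinates, as OpenCV has them. Camera axes: x right, y down, z forward; pixel columns grow to the right and rows downward; lengths in m; the calibration is good to about 2 mm. A picture is of the moment at which its call begins: read the wrist's pose just before it. camera_info takes no time and is no camera call; for the wrist camera it gives the pose at the moment of the call.
- robot.close_job(): hands the job in; it is judged then, once.
The state is a dict: "t": time; "q": joint angles; "qvel": joint speeds; "joint_torque": joint torques, N m; "tool_pos": TCP position; "orientation": TCP orientation; "wrist_force": force on the tool from outside, world axes, zero at the start; "moment": the same for the moment, N m; "width": finger opening in m; "finger_force": force on a finger pad.
Only numpy, scipy, OpenCV 4.12 (cv2) and the standard library are available. Lean on these libraries where they do the work, as an engineer would, in place of code of your own. Each camera call takes 0.05 s, during which the arm holds its last target. There are 200 camera calls.

## Working session

There is one attempt and no reset: what is moved stays moved. The work goes in short steps, Python scripts to look and compute and a tool call to move; the robot and the scene stay as the last step left them, time stands still between calls to the robot, and variables do not carry over. Pictures are saved under pics/ and viewed, at most 10 in all, crops included, and the job is handed in when it is done.

Besides the shell and the picture viewer there is one more tool, called after "Emit:" as name(argument=value, ...) on one line, values as JSON. play_rows: Moves the arm, as the interface text tells. Its arguments: {"type":"object","properties":{"plan":{"type":"array","items":{"type":"array","items":{"type":"number"}}},"claw":{"type":"number"}},"required":["plan"]}

```bash
mkdir -p pics; cat > h.py <<'E'
import numpy as np, cv2
from scipy.spatial.transform import Rotation as R
from station import robot
def snap(n,f):
    ci=robot.camera_info(n); im=robot.grab_frame(n); cv2.imwrite('pics/'+f,im[:,:,::-1]); return ci,im
def ray(ci,u,v):
    K=np.array([[ci['fx'],0,ci['cx']],[0,ci['fy'],ci['cy']],[0,0,1.]])
    p=cv2.undistortPoints(np.array([[[u,v]]],float),K,np.array([ci['k1'],0,0,0.]))[0,0]
    M=R.from_rotvec(np.ravel(ci['rvec'])).as_matrix(); t=np.ravel(ci['tvec'])
    return -M.T@t, M.T@np.array([p[0],p[1],1])
def onz(ci,u,v,z):
    o,d=ray(ci,u,v); return o+d*(z-o[2])/d[2]
def proj(ci,P):
    K=np.array([[ci['fx'],0,ci['cx']],[0,ci['fy'],ci['cy']],[0,0,1.]])
    return cv2.projectPoints(np.array(P,float).reshape(-1,3),np.ravel(ci['rvec']),np.ravel(ci['tvec']),K,np.array([ci['k1'],0,0,0.]))[0][:,0]
E
python3 - <<'E'
from h import *
a,i=snap('scene','s0.png'); b,j=snap('top','t0.png')
cv2.imwrite('pics/both0.png',np.vstack([i,j])[:,:,::-1][:, :])
print(a,b); print(robot.read_state())
E
```

```text
{'fx': 493.81418444708606, 'fy': 493.81418444708606, 'cx': 317.116822218105, 'cy': 204.7506620796151, 'k1': 0.050156661599225535, 'rvec': array([ 1.97723499,  1.68514094, -0.56797888]), 'tvec': array([-0.07050668, -0.35164286,  1.12384592])} {'fx': 430.0575825212108, 'fy': 430.0575825212108, 'cx': 318.27250131851196, 'cy': 202.5233436667092, 'k1': 0.028124803591042757, 'rvec': array([ 2.16541388, -2.196119  ,  0.16318279]), 'tvec': array([-0.03238115,  0.52733976,  0.82105972])}
{'t': 0.1, 'q': array([ 1.12237698e+00,  4.91511474e-01,  1.55937731e+00, -2.11835859e-05,
        1.09168921e+00, -1.05617649e-01]), 'qvel': array([-0.00020395, -0.00269079, -0.00188343,  0.0003029 , -0.00189002,
       -0.00144456]), 'joint_torque': array([ 3.85753257e-03, -6.19442081e+01, -2.62027216e+01, -7.93003551e-05,
        2.96275808e-03, -4.36015068e-05]), 'tool_pos': array([0.21006115, 0.58862066, 0.40418237]), 'orientation': array([ 1.70558003e-01,  9.85347515e-01, -4.76458812e-04, -1.25701804e-04]), 'wrist_force': array([ 0.52649694, -0.5005363 , -0.92855583]), 'moment': array([-0.00879   ,  0.01116419,  0.02433904]), 'finger_force': 0.0, 'width': 0.08523873164863935}
```

View pics/t0.png

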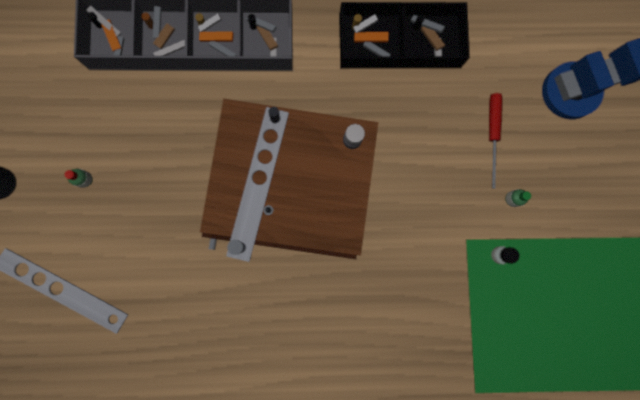

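View pics/s0.png

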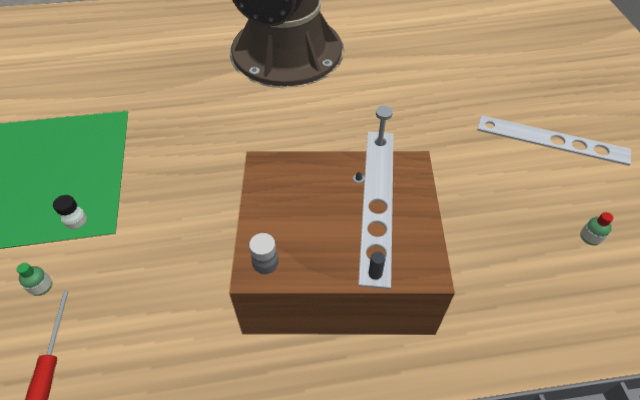

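The top view shows the stay with its post at about (275,114), holes at (270,136), (265,157) and (259,178), the peg at (268,210) and the eye pin at (236,247). The jar is at (354,134). The scene view shows the post at (377,265), holes at (378,206/229/252), the peg at (359,177) and the pin at (383,115). The bar at the side with no post is the spare.

```bash
python3 - <<'E'
from h import *
a=robot.camera_info('scene'); b=robot.camera_info('top')
s=cv2.imread('pics/s0.png'); t=cv2.imread('pics/t0.png')
A=cv2.resize(s[100:300,330:430],None,fx=3,fy=3,interpolation=2); B=cv2.resize(t[95:275,200:300],None,fx=3,fy=3,interpolation=2)
B=cv2.convertScaleAbs(B,alpha=1.6); B=cv2.copyMakeBorder(B,0,60,0,0,0)
cv2.imwrite('pics/c0.png',np.hstack([A,B]))
print(proj(a,[0,0,0]),proj(b,[0,0,0]))
for n,pa,pb,z in [('posttop',(378,257),(275,111),.171),('h1',(377,252),(270,136),.135),('h2',(377,229),(265,157),.135),('h3',(378,206),(259,178),.135),('pegfoot',(359,180),(267,211),.132),('pintop',(383,112),(236,247),.19)]:
    print(n,onz(a,*pa,z),onz(b,*pb,z))
for p in [(247,152),(430,152),(452,293),(232,292)]: print('corner s',onz(a,*p,.13))
for p in [(224,99),(378,122),(360,253),(202,234)]: print('corner t',onz(b,*p,.13))
E
```

```text
[[285.97817504  49.45073528]] [[301.11427035 481.95184481]]
posttop [0.66221284 0.04184299 0.171     ] [0.66676249 0.03588619 0.171     ]
h1 [0.63420766 0.05053245 0.135     ] [0.63362546 0.04712096 0.135     ]
h2 [0.59896529 0.05880603 0.135     ] [0.59615409 0.05597906 0.135     ]
h3 [0.56146442 0.06901644 0.135     ] [0.5591181 0.066449  0.135    ]
pegfoot [0.50866347 0.05335026 0.132     ] [0.50169768 0.05303734 0.132     ]
pintop [0.43472567 0.10090337 0.19      ] [0.43995694 0.09701299 0.19      ]
corner s [ 0.42479021 -0.10412953  0.13      ]
corner s [0.47024007 0.1720098  0.13      ]
corner s [0.70354466 0.1294296  0.13      ]
corner s [ 0.65897055 -0.13964158  0.13      ]
corner t [0.70253102 0.12845656 0.13      ]
corner t [ 0.65939877 -0.14534782  0.13      ]
corner t [ 0.42695737 -0.1067464   0.13      ]
corner t [0.463796   0.16397808 0.13      ]
```

View pics/c0.png

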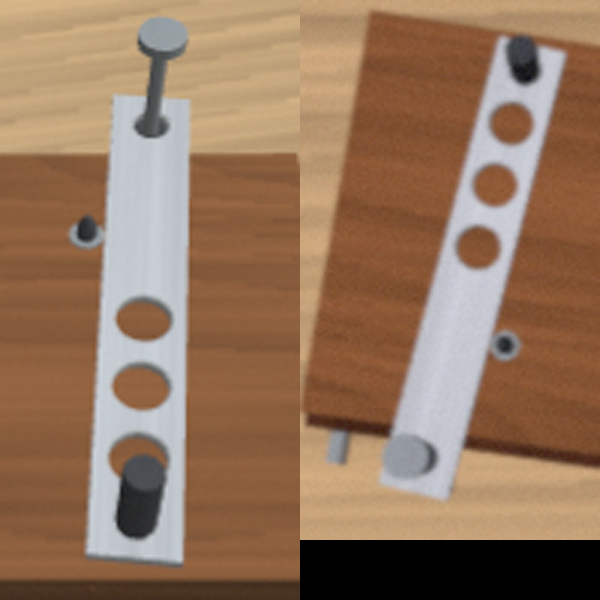

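```bash
cat >> h.py <<'E'
def tri(ca,pa,cb,pb):
    o1,d1=ray(ca,*pa); o2,d2=ray(cb,*pb)
    s=np.linalg.lstsq(np.c_[d1,-d2],o2-o1,rcond=None)[0]
    p,q=o1+s[0]*d1,o2+s[1]*d2; return (p+q)/2,np.linalg.norm(p-q)
E
python3 - <<'E'
from h import *
a=robot.camera_info('scene'); b=robot.camera_info('top')
for n,pa,pb in [('posttop',(378,256),(273,110)),('h2',(377,229),(264.7,156.7)),('h3',(378,206.5),(259.3,177.3)),('peg',(358.7,176.5),(268,210.3)),('pin',(384,111.7),(236,247)),('c',(430,152),(202,230)),('c',(452,293),(224,99))]: print(n,*tri(a,pa,b,pb))
for z in (.13,.135): print(onz(a,358.7,178,z),onz(b,268,210.3,z),onz(a,375.7,275.7,z),onz(b,275,117,z), onz(a,380.3,141.3,z))
# predicted goal
peg=np.array([.5055,.0525]); eye=np.array([.438,.100]); 
n=np.array([np.cos(-.155),np.sin(-.155)]); w=np.array([-n[1],n[0]])
for L in (.16,.18,.2,.22,.24):
  for off in (0,.01):
    H=eye-w*L+n*off; f=lambda t: H+R.from_euler('z',t).as_matrix()[:2,:2]@(eye-H)
    ts=np.linspace(0,1,1001); d=np.array([np.linalg.norm(f(t)-peg) for t in ts])
    tt=[ts[np.argmin(abs(d-l))] for l in (.125,.163,.201)]
    u=(peg-f(tt[1]))/.163; print(L,off,tt,f(tt[1]),peg+.07*u,np.arctan2(u[1],u[0]))
E
```

```text
posttop [0.66573839 0.03940035 0.17971448] 0.0015260822272048437
h2 [0.59744425 0.05799625 0.13284425] 0.002656454809293179
h3 [0.56096032 0.06766457 0.13329828] 0.003170318900976365
peg [0.50301095 0.05258484 0.13332343] 0.0027864767986253065
pin [0.44029374 0.0982483  0.19573981] 0.0042501887078825054
c [0.47142605 0.16746266 0.13145227] 0.0074281593867364885
c [0.70305342 0.1291938  0.12904247] 0.0011371902635203793
[0.50324452 0.05417082 0.13      ] [0.50308308 0.05147037 0.13      ] [0.66529335 0.04199264 0.13      ] [0.66947359 0.03848045 0.13      ] [0.43574874 0.1026538  0.13      ]
[0.50730106 0.05300063 0.135     ] [0.50260411 0.05107447 0.135     ] [0.66789663 0.04093167 0.135     ] [0.667879   0.03817164 0.135     ] [0.44041058 0.10104882 0.135     ]
0.16 0 [np.float64(0.301), np.float64(0.588), np.float64(0.902)] [0.34616385 0.08715192] [0.57392657 0.03761881] -0.21414236462236438
0.16 0.01 [np.float64(0.31), np.float64(0.603), np.float64(0.926)] [0.34485994 0.08025315] [0.57448653 0.04058147] -0.17107731226895512
0.18 0 [np.float64(0.266), np.float64(0.514), np.float64(
[... 371 characters left out ...]
.float64(0.243), np.float64(0.465), np.float64(0.6990000000000001)] [0.34646903 0.08827002] [0.57379551 0.03713864] -0.22124293596336594
0.22 0 [np.float64(0.215), np.float64(0.41100000000000003), np.float64(0.615)] [0.34832953 0.09546779] [0.57299652 0.03404758] -0.26686259374157395
0.22 0.01 [np.float64(0.219), np.float64(0.418), np.float64(0.624)] [0.34706507 0.09092904] [0.57353954 0.03599673] -0.23795856986501865
0.24 0 [np.float64(0.196), np.float64(0.374), np.float64(0.558)] [0.34880791 0.09714488] [0.57279108 0.03332735] -0.2775661549574713
0.24 0.01 [np.float64(0.2), np.float64(0.38), np.float64(0.5650000000000001)] [0.34753542 0.09305295] [0.57333755 0.03508462] -0.2512950085733945
```

Emit:
play_rows(plan=[[-40,-24,0,0],[-40,-24,0,0],[-40,-24,0,0],[-40,-24,0,0],[-40,-24,0,0]], claw=1)

```text
t: 0.6
tool_pos: [0.3589, 0.4069, 0.4046]
orientation: [0.17, 0.985, -0.0, -0.0]
wrist_force: [0.2, 1.6, 0.0]
width: 0.0852
finger_force: 0.0
```

Emit:
play_rows(plan=[[-40,-24,0,0],[-40,-24,0,0],[-40,-24,0,0],[-40,-24,0,0],[-40,-24,0,0]])

```text
t: 1.1
tool_pos: [0.507, 0.2265, 0.4046]
orientation: [0.171, 0.985, -0.0, -0.0]
wrist_force: [1.0, 0.5, 0.4]
width: 0.0855
finger_force: 0.0
```

Emit:
play_rows(plan=[[-40,-24,0,0],[-40,-24,0,0],[-40,-24,0,0],[-40,-24,0,0],[-40,-24,0,-0.086]])

```text
t: 1.6
tool_pos: [0.6551, 0.0462, 0.4044]
orientation: [0.128, 0.992, 0.0, -0.0]
wrist_force: [0.0, 1.0, 0.7]
width: 0.0857
finger_force: 0.0
```

```bash
cat >> h.py <<'E'
def go(x,y,z=None):
    s=robot.read_state(); p=s['tool_pos']; M=R.from_quat(s['orientation']).as_matrix()
    d=np.array([x-p[0],y-p[1],0 if z is None else z-p[2]])
    print('t',s['t'],'tcp',p.round(4),'yaw',np.arctan2(M[1,1],M[0,1]).round(3),'tilt',M[:,2].round(3),'F',s['wrist_force'].round(1),'w',round(s['width'],4),s['finger_force'],'need mm',(M.T@d*1000).round(1))
E
python3 - <<'E'
from h import *
go(.6665,.0395,.312)
c,i=snap('wrist','w0.png')
print(proj(c,[[.6665,.0395,.173],[.503,.0527,.13],[.597,.058,.135]]))
E
```

```text
t 1.6 tcp [0.6551 0.0462 0.4044] yaw 1.314 tilt [-0.  0. -1.] F [0.  1.  0.7] w 0.0857 0.0 need mm [-12.8  -3.6  92.4]
[[316.28134443 235.68206988]
 [270.6380869  -31.91369943]
 [317.13185194 112.64442725]]
```

View pics/w0.png

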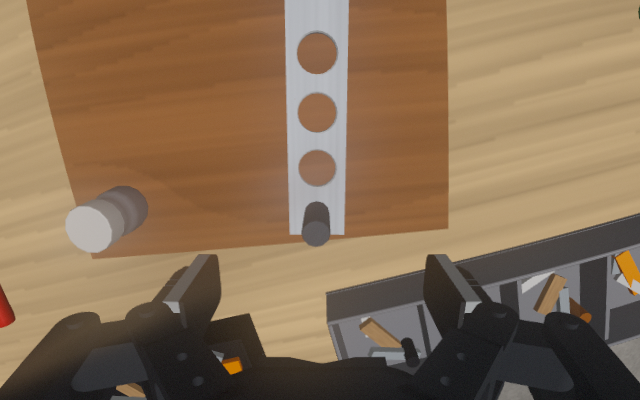

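The wrist view has the post top at (316,232) and the middle hole at (317,112), both within 1–2 mm of prediction. I'll descend now.

Emit:
play_rows(plan=[[-12,-3.5,20,0],[0,0,30,0],[0,0,25,0],[0,0,12,0],[0,0,5,0]])

```text
t: 2.15
tool_pos: [0.6648, 0.0416, 0.3115]
orientation: [0.128, 0.992, -0.0, -0.001]
wrist_force: [-0.3, -0.6, 0.7]
width: 0.0856
finger_force: 0.0
```

Emit:
play_rows(plan=[[0,0,0,0],[0,0,0,0],[0,0,0,0],[0,0,0,0],[0,0,0,0]], claw=0)

```text
t: 2.65
tool_pos: [0.6649, 0.0415, 0.3135]
orientation: [0.128, 0.992, 0.0, 0.001]
wrist_force: [-0.9, 0.3, 3.0]
width: 0.0167
finger_force: 58.3
```

Emit:
play_rows(plan=[[0,0,0,0],[0,0,0,0]])

```text
t: 2.85
tool_pos: [0.6649, 0.0415, 0.3135]
orientation: [0.128, 0.992, 0.0, 0.001]
wrist_force: [-0.6, -0.2, 5.7]
width: 0.0165
finger_force: 58.4
```

Emit:
play_rows(plan=[[0,0,-8,0],[1,0,-12,0],[1,0,-12,0],[2,0,-12,0],[2,0,-10,0]])

```text
t: 3.35
tool_pos: [0.6589, 0.0431, 0.3683]
orientation: [0.128, 0.992, 0.0, 0.001]
wrist_force: [-0.9, 0.7, -1.3]
width: 0.0167
finger_force: 58.5
```

```bash
python3 - <<'E'
from h import *
go(.571,.036,.3135)
c,i=snap('scene','s1.png'); d,j=snap('wrist','w1.png')
cv2.imwrite('pics/c1.png',np.vstack([i[60:320],j[:300]])[:,:,::-1])
E
```

```text
t 3.35 tcp [0.6589 0.0431 0.3683] yaw 1.314 tilt [ 0.001  0.    -1.   ] F [-0.9  0.7 -1.3] w 0.0167 58.460699915885925 need mm [ 83.3 -29.2  54.7]
```

View pics/c1.png

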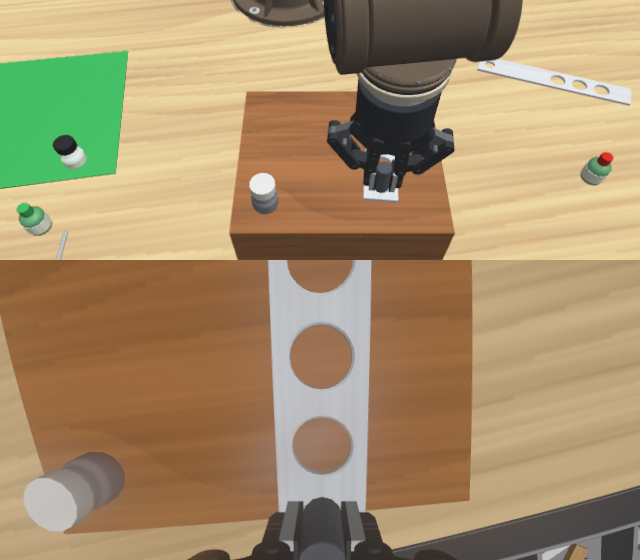

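The post is gripped and raised, with the bar tilted and its holes visible at (320,356) and (322,444) in the crop. Next I draw.

Emit:
play_rows(plan=[[10,-3,0,0],[15,-5,0,0],[15,-5,0,0],[15,-5,0,0],[12,-4,0,0]])

```text
t: 3.95
tool_pos: [0.5871, 0.0387, 0.366]
orientation: [0.128, 0.992, -0.0, -0.001]
wrist_force: [0.0, -0.4, -1.4]
width: 0.0165
finger_force: 58.5
```

Emit:
play_rows(plan=[[8,-3,0,0],[4,-2,0,0],[0,0,0,0]])

```text
t: 4.25
tool_pos: [0.5754, 0.0368, 0.3666]
orientation: [0.128, 0.992, 0.0, -0.0]
wrist_force: [-0.3, -0.1, -0.1]
width: 0.0167
finger_force: 58.5
```

```bash
python3 - <<'E'
from h import *
go(.571,.036,.3135)
c,i=snap('top','t2.png'); d,j=snap('wrist','w2.png')
cv2.imwrite('pics/c2.png',np.hstack([cv2.resize(i[80:330,180:340],None,fx=2,fy=2)[:400],j[:, 180:460]])[:,:,::-1])
print(proj(d,[[.503,.0527,.13],[.503,.0527,.144]])-[180,0])
print(proj(c,[[.503,.0527,.13]]))
E
```

```text
t 4.25 tcp [0.5754 0.0368 0.3666] yaw 1.314 tilt [-0.  0. -1.] F [-0.3 -0.1 -0.1] w 0.0167 58.500237464904785 need mm [ 4.1 -1.9 53.1]
[[136.35430682  87.82126728]
 [135.95723522  87.3763248 ]]
[[267.28806435 210.35673213]]
```

View pics/c2.png

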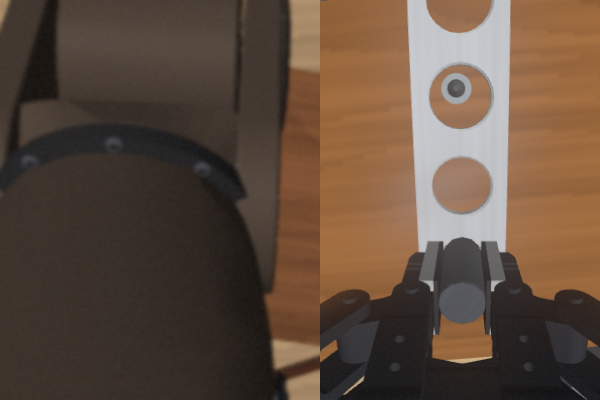

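In the wrist view the peg shows at (456,88) of the crop, inside the middle hole centred at (461,96), as predicted. I'll correct by a few mm and lower part way.

Emit:
play_rows(plan=[[4,-2,0,0],[0,0,8,0],[0,0,10,0],[0,0,10,0],[0,0,0,0]])

```text
t: 4.85
tool_pos: [0.5713, 0.036, 0.3368]
orientation: [0.128, 0.992, -0.0, -0.001]
wrist_force: [0.5, -0.4, -1.8]
width: 0.0164
finger_force: 58.5
```

```bash
python3 - <<'E'
from h import *
go(.5707,.0349,.3135)
d,j=snap('wrist','w3.png')
s=robot.read_state();p=s['tool_pos'];M=R.from_quat(s['orientation']).as_matrix()
h=(p[2]-.155-.157); a=np.arcsin(h/.233)
g=p+M@[0,0,.155]; ux=-M[:,0]; up=np.array([0,0,1]); e=ux*np.cos(a)+up*np.sin(a); n=-ux*np.sin(a)+up*np.cos(a)
print(h, 'hole top',proj(d,[g-.022*n-.07*e]),'post top',proj(d,[g+.0165*n]),'peg',proj(d,[[.503,.0527,.13],[.503,.0527,.144]]))
cv2.imwrite('pics/c3.png',cv2.resize(j[:,220:420],None,fx=1.5,fy=1.5)[:,:,::-1])
E
```

```text
t 4.85 tcp [0.5713 0.036  0.3368] yaw 1.314 tilt [-0.003  0.    -1.   ] F [ 0.5 -0.4 -1.8] w 0.0164 58.496219515800476 need mm [ 0.2 -1.2 23.3]
0.025578497789026877 hole top [[322.54927731 104.53526116]] post top [[322.5529871  302.03522914]] peg [[319.9138972   96.93903806]
 [319.73419725  97.11644604]]
```

View pics/c3.png

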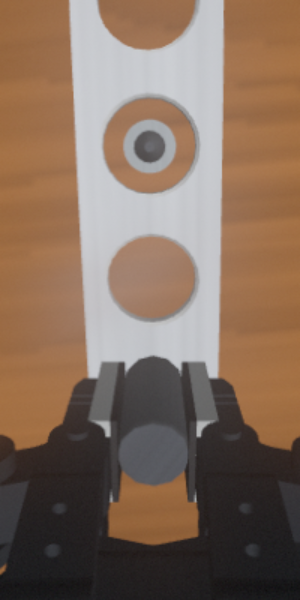

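The peg is centred in the middle hole, at (150,146) against (151,144) for the hole. I'll finish lowering.

Emit:
play_rows(plan=[[0,-1,7,0],[0,0,7,0],[0,0,5,0],[0,0,3,0],[0,0,0,0]])

```text
t: 5.4
tool_pos: [0.5711, 0.0351, 0.3162]
orientation: [0.128, 0.992, 0.0, -0.0]
wrist_force: [0.5, -0.4, -1.5]
width: 0.0163
finger_force: 58.5
```

```bash
python3 - <<'E'
from h import *
go(.5707,.0349,.3135)
d,j=snap('wrist','w4.png'); c,i=snap('scene','s4.png')
A=cv2.resize(j[:,220:420],None,fx=1.25,fy=1.25); B=cv2.resize(i[60:310,300:480],None,fx=2,fy=2)
cv2.imwrite('pics/c4.png',np.hstack([A,B])[:,:,::-1])
E
```

```text
t 5.4 tcp [0.5711 0.0351 0.3162] yaw 1.314 tilt [-0.001  0.    -1.   ] F [ 0.5 -0.4 -1.5] w 0.0163 58.52803409099579 need mm [ 0.4 -0.3  2.7]
```

View pics/c4.png

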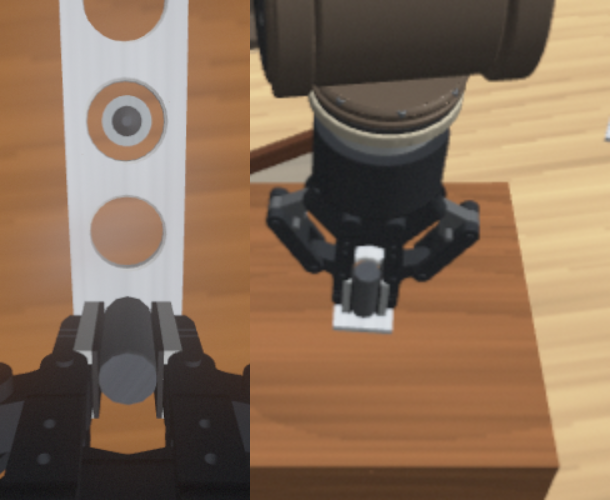

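The peg sits centred in the hole at (126,120). I'll touch down, release and retreat straight up.

Emit:
play_rows(plan=[[0,0,1.5,0],[0,0,1.5,0],[0,0,0,0]])

```text
t: 5.8
tool_pos: [0.5712, 0.0351, 0.3136]
orientation: [0.128, 0.992, 0.0, -0.0]
wrist_force: [0.6, -1.4, -1.0]
width: 0.0168
finger_force: 58.5
```

Emit:
play_rows(plan=[[0,0,0,0],[0,0,0,0],[0,0,0,0],[0,0,0,0],[0,0,0,0]], claw=1)

```text
t: 6.3
tool_pos: [0.5712, 0.0351, 0.3137]
orientation: [0.128, 0.992, 0.0, 0.0]
wrist_force: [0.5, -0.6, -0.5]
width: 0.0849
finger_force: 0.0
```

Emit:
play_rows(plan=[[0,0,-5,0],[0,0,-15,0],[0,0,-30,0],[0,0,-40,0],[0,0,-40,0]])

```text
t: 6.8
tool_pos: [0.5709, 0.0351, 0.4453]
orientation: [0.128, 0.992, 0.0, -0.0]
wrist_force: [0.2, 0.7, 0.6]
width: 0.0853
finger_force: 0.0
```

Emit:
play_rows(plan=[[-40,0,-20,0],[-45,0,0,0],[-45,0,0,0],[-20,0,0,0],[0,0,0,0]])

```text
t: 7.3
tool_pos: [0.718, -0.0039, 0.4625]
orientation: [0.128, 0.992, -0.0, -0.0]
wrist_force: [-0.0, 0.1, -0.6]
width: 0.0853
finger_force: 0.0
```

```bash
python3 - <<'E'
from h import *
go(.5707,.0349,.3135)
d,j=snap('wrist','w5.png'); c,i=snap('scene','s5.png')
B=i[60:360,200:520]
cv2.imwrite('pics/c5.png',np.hstack([j[:300,150:500],B])[:,:,::-1])
E
```

```text
t 7.3 tcp [ 0.718  -0.0039  0.4625] yaw 1.313 tilt [-0.001  0.    -1.   ] F [-0.   0.1 -0.6] w 0.0853 0.0 need mm [152.2   0.  149.1]
```

View pics/c5.png

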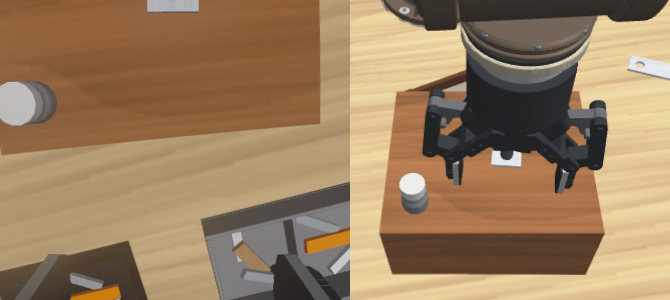

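The arm hides the stay, so I'll swing it aside for the final check.

Emit:
play_rows(plan=[[20,40,-10,0],[20,40,-10,0],[20,40,0,0],[20,40,0,0],[20,40,0,0]])

```text
t: 7.9
tool_pos: [0.6684, 0.2176, 0.4849]
orientation: [0.128, 0.992, 0.0, 0.0]
wrist_force: [1.0, 0.4, 0.1]
width: 0.0854
finger_force: 0.0
```

Emit:
play_rows(plan=[[20,40,0,0],[20,40,0,0],[20,40,0,0],[0,0,0,0],[0,0,0,0]])

```text
t: 8.4
tool_pos: [0.6413, 0.3481, 0.4843]
orientation: [0.127, 0.992, 0.0, 0.0]
wrist_force: [0.1, -0.6, -1.1]
width: 0.0854
finger_force: 0.0
```

```bash
python3 - <<'E'
from h import *
c,i=snap('scene','s6.png'); d,j=snap('top','t6.png')
A=cv2.resize(i[80:310,220:470],None,fx=1.6,fy=1.6); B=cv2.resize(j[90:320,190:390],None,fx=1.6,fy=1.6)
cv2.imwrite('pics/c6.png',np.hstack([A,B])[:,:,::-1])
E
```

```text
(no output)
```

View pics/c6.png

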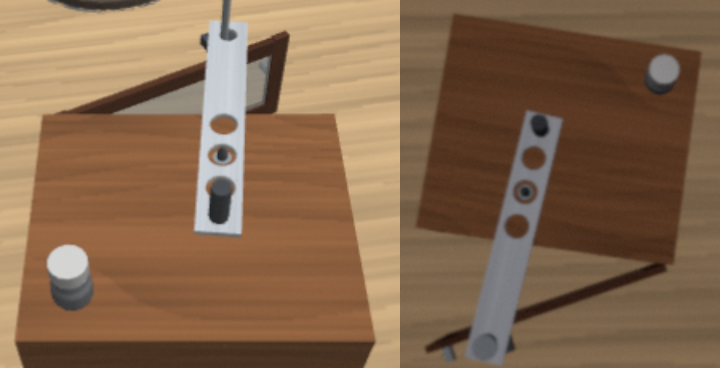

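Both views show the peg in the middle hole, at (222,155) and (525,191). The stay lies flat and the door is ajar.

```bash
python3 -c "
from station import robot
print(robot.close_job())"
```

```text
the job is handed in; nothing more can be done
None
```

The stay's middle hole is over the peg with the bar lying flat, the door is held ajar and the gripper is clear; I handed the job in at about 8.5 s of the 38 s allowed, and no verdict came back.

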